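# Sweep the chair glides off the work board into the parts tray

### The arm

A 7-joint arm with a two-finger parallel gripper is mounted at the origin on the work surface. World frame = base frame: x ahead of the robot, y to its left, z up, the work surface at z = 0. Lengths are in m, angles in rad, forces in N, time in s.
With the tool pointing down it reaches from about 0.4 to 0.925 m from the base axis. Payload 4.1 kg.
Tool frame: the origin (TCP) lies midway between the tips of the shut fingers; the grasp point (between the pads) lies 19 mm behind it (ctrl.hold_point_z is the z of the grasp point in the tool frame, in m); z points along the fingers, y is the line along which they close (so a half turn about z gives the same grasp; the last joint's range is limited). The gripper opens to 85 mm and grips with 20 to 120 N. Pads are 22 mm wide; open, the fingers measure 114 mm over their backs; the gripper's body (76 mm by 85 mm) begins 54 mm behind the grasp point. The pads swing forward as they close: fully open they stand 13 mm farther back than shut.
Start: joints at [1.245, 0.398, 0.045, 1.537, -0.019, 1.207, -0.051], TCP at [0.146, -0.633, 0.231] pointing down, gripper open.
Joint ranges: [-2.82, 2.82], [-0.49, 2.23], [-1.37, 1.46], [0, 2.46], [-1.36, 4.5], [0.23, 2], [-2.94, 2.94]. Speed limits (rad/s): [2.57, 2.57, 3.14, 3.14, 3.14, 3.14, 3.14].

### API

Orientations are given as a 3x3 rotation matrix whose columns are the frame's x, y, z axes.
In Python, from bench import ctrl gives the robot as it stands.
- The arm moves only by the tool jog_arm, never from a script. Its argument "steps" is a list of rows, each a list of 7 numbers: the turn, a rotation vector about the tool's x, y, z in degrees, then the shift along the tool's x, y, z in m, then the closure, from 0 (fully open) to 1 (shut). A call has 1 to 12 rows; each row shifts and turns the commanded pose from where the row before left it, along the tool's axes as they then stand; what a row does not reach is not made up. A row lasts 1/8 s, in which the tool goes at most 62.5 mm and 10.7 degrees, less where a joint would pass 70% of its speed; a pose out of reach is approached as far as the arm can. A call with a gripper value outside its range is refused whole. The fingers move at their own pace and stop on an object; the grip force is fixed at half the most. Time passes only in rows, so rows that do not move let the fingers close. It gives the time, the measured TCP pose, the force and the opening at its end, in the units of the state.
- ctrl.sense(): the state, without advancing time (a new reading comes with each control period).
- ctrl.grab_frame(name): name is "side" or "top"; returns a dict with "frame" (420x560x3 uint8, red, green, blue), "fx", "fy", "cx", "cy" (pixels), "k1" (the pictures are not rectified: a ray, as slopes to the right and down, at radius r is drawn at 1 + k1 r^2 times it, then the intrinsics apply), "R" (3x3) and "t" (3): a world point X has camera coordinates R X + t. Camera axes: x right, y down, z forward; pixel columns grow to the right and rows downward; lengths in m; the calibration is good to about 2 mm. A picture is of the moment at which its call begins. There is no depth.
- ctrl.hand_in(): hands the job in, once; it reports no verdict.
The state is a dict: "time": time; "joints": joint angles; "dq": joint speeds; "tau": joint torques, N m; "position": TCP position; "eef_rot": TCP orientation; "ft_force": force on the tool from outside, world axes, zero at the start; "wrist_torque": the same for the moment, N m; "gripper_width": finger opening in m.
Only numpy, scipy, OpenCV 4.12 (cv2) and the standard library are available. Lean on these libraries where they do the work, as an engineer would, in place of code of your own. Each camera call takes 0.05 s, during which the arm holds its last target. There are 200 camera calls.

### The job

Clear the plywood work board: with the fingers closed, sweep the four black chair glides along the board and off its end into the steel parts tray, so that all four finish lying in the tray. Push them lightly along the board, without pinching them, bearing down on them or picking them up; leave the spool of twine, the ripping chisel, the hammer and the carton where they are, and finish clear of everything.

Things in the scene. Friction and masses are not known exactly. Their poses are not given: they have to be found in the camera images.
- board: fixed plywood work board raised on battens, 280 mm (its x) by 400 mm (its y), level top 30 mm above the table, no rim; origin at the centre of its underside, on the table; z up. One of its two ends (at y = -200 or +200 mm) has the tray against it, the other the carton
- tray: fixed open shallow plain steel parts tray, 240 mm (its x) by 100 mm (its y), 25 mm high, walls and floor 3 mm, standing on the table with one long side against an end of the board, axes parallel to the board's, so its rim is 5 mm below the board's top; its middle lies within 10 mm of the board's middle line; origin at the centre of its underside, z up
- glide1: one of four identical screw-on chair glides: plain black plastic disc, 30 mm diameter, 9 mm high, about 15 g, with a small steel-bushed screw hole in the top; lies flat on the work board at the start; origin at the centre of its underside, z axis up; all four start within 50 mm of the board's middle line along y, at least 55 mm apart along the board's y
- glide2: one of four identical screw-on chair glides: plain black plastic disc, 30 mm diameter, 9 mm high, about 15 g, with a small steel-bushed screw hole in the top; lies flat on the work board at the start; origin at the centre of its underside, z axis up
- glide3: one of four identical screw-on chair glides: plain black plastic disc, 30 mm diameter, 9 mm high, about 15 g, with a small steel-bushed screw hole in the top; lies flat on the work board at the start; origin at the centre of its underside, z axis up
- glide4: one of four identical screw-on chair glides: plain black plastic disc, 30 mm diameter, 9 mm high, about 15 g, with a small steel-bushed screw hole in the top; lies flat on the work board at the start; origin at the centre of its underside, z axis up
- spool: upright wooden spool of twine, 40 mm diameter, 54 mm high, standing loose on the board's far strip (board x about +110 mm); origin at the centre of its underside; leave it alone
- chisel: upholsterer's ripping chisel, wooden handle 115 mm long and 29 mm thick, cranked steel blade, 220 mm overall, lying loose on the board's near strip (board x about -112 mm) roughly along the board's y; its x axis runs from the handle to the blade; origin under the tool 115 mm from the handle's end; leave it alone
- hammer: hammer with wooden handle 26 mm thick and steel head 80 mm across, 260 mm overall, 26 mm high, lying loose on the table beyond the board's far edge, roughly along the board's y; its x axis runs from the handle to the head; origin on the table under its middle; leave it alone
- carton: closed cardboard carton, 210 mm (its x) by 88 mm (its y), 50 mm high, 0.8 kg, loose on the table at the board's other end; origin at the centre of its underside; leave it alone

How it is judged:
At the end, for the whole second after the job is handed in: All four glides lie at rest inside the tray's walls, below its rim (origins within 117 mm along the tray's x and 47 mm along its y of its centre, less than 24 mm above its underside, slower than 0.02 m/s); spool, chisel, hammer and carton have moved less than 15 mm and the spool stands (x of glide1 in the frame of tray between -0.117 and 0.117 m and y of glide1 in the frame of tray between -0.047 and 0.047 m and z of each of glide1, glide2, glide3, glide4 in the frame of tray below 0.024 m and linear speed of each of glide1, glide2, glide3, glide4 below 0.02 m/s and x of glide2 in the frame of tray between -0.117 and 0.117 m and y of glide2 in the frame of tray between -0.047 and 0.047 m and x of glide3 in the frame of tray between -0.117 and 0.117 m and y of glide3 in the frame of tray between -0.047 and 0.047 m and x of glide4 in the frame of tray between -0.117 and 0.117 m and y of glide4 in the frame of tray between -0.047 and 0.047 m and not (distance of any of spool, chisel, hammer, carton from where it was at the start of the episode above 0.015 m or angle between spool's own z axis and vertical above 0.3 rad)); the robot touches nothing.
It fails at once if a glide is pinched or pressed on (fingers on it with more than 20 N) (contact force between the fingers and glide1 above 20 N or contact force between the fingers and glide2 above 20 N or contact force between the fingers and glide3 above 20 N or contact force between the fingers and glide4 above 20 N).
It fails at once if a glide is lifted off the board (its underside's centre more than 22 mm above the board's top) (height (world z) of any of glide1, glide2, glide3, glide4 above 0.052 m).
It fails at once if the spool, chisel, hammer or carton is moved by more than 15 mm or the spool is tipped (distance of any of spool, chisel, hammer, carton from where it was at the start of the episode above 0.015 m or angle between spool's own z axis and vertical above 0.3 rad).
It also fails if it takes over 64 s, if anything falls off the work surface, if the arm or the gripper's body presses on something with over 40 N, if the wrist force passes 120 N, or if a joint passes its speed limit or range.

## Working session

There is one attempt and no reset: what is moved stays moved. The work goes in short steps, Python scripts to look and compute and a tool call to move; the robot and the scene stay as the last step left them, time stands still between calls to the robot, and variables do not carry over. Pictures are saved under pics/ and viewed, on a budget of 10 in all, crops included, one or two more only if the job needs it, and the job is handed in when it is done.

Besides the shell and the picture viewer there is one more tool, called after "Emit:" as name([rows], argument=value, ...), one row to a line, values as JSON. jog_arm: Moves the arm, as the interface text tells. Its arguments: {"type":"object","properties":{"steps":{"type":"array"}},"required":["steps"]}

```bash
mkdir -p pics
cat > h.py <<'E'
import numpy as np, cv2
from bench import ctrl
def ray(f,u,v):
    x=(u-f["cx"])/f["fx"]; y=(v-f["cy"])/f["fy"]; a,b=x,y
    for _ in range(20):
        s=1+f["k1"]*(a*a+b*b); a,b=x/s,y/s
    R=np.array(f["R"]);t=np.array(f["t"])
    return -R.T@t, R.T@np.array([a,b,1.])
def onz(f,u,v,z):
    o,d=ray(f,u,v); return o+d*(z-o[2])/d[2]
def proj(f,X):
    c=np.array(f["R"])@np.array(X)+np.array(f["t"]); a,b=c[0]/c[2],c[1]/c[2]
    s=1+f["k1"]*(a*a+b*b); return f["fx"]*a*s+f["cx"],f["fy"]*b*s+f["cy"]
def save(f,n): cv2.imwrite(n,cv2.cvtColor(f["frame"],cv2.COLOR_RGB2BGR))
E
python3 - <<'E'
from h import *
for n in("top","side"):
    f=ctrl.grab_frame(n); save(f,f"pics/{n}0.png"); o,d=ray(f,280,210); print(n,o.round(3),d.round(3))
s=ctrl.sense(); print(s["time"],s["position"],np.round(s["eef_rot"],3),s["ft_force"],s["gripper_width"])
E
```

```text
top [0.451 0.007 0.911] [ 0.16   0.038 -0.986]
side [ 0.171 -0.479  0.587] [ 0.525  0.585 -0.619]
0.1 [ 0.14606553 -0.63277837  0.23035641] [[ 0.974  0.225 -0.001]
 [ 0.225 -0.974  0.002]
 [-0.    -0.002 -1.   ]] [-0.37208779 -0.34071541  0.29579879] 0.08564811276800535
```

View pics/top0.png

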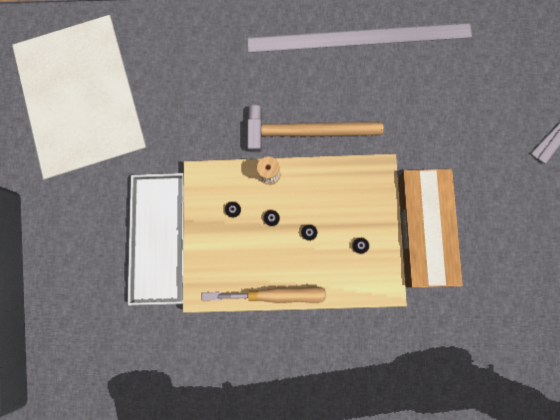

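View pics/side0.png

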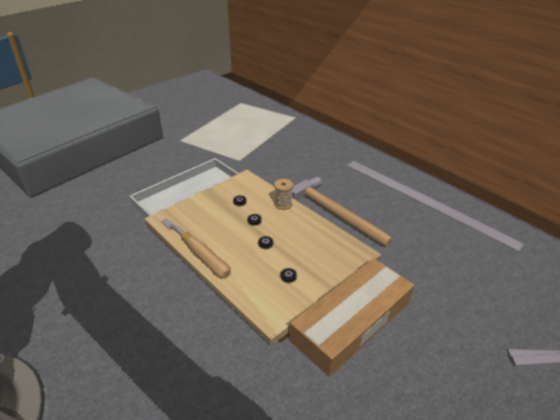

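The top view shows the glides at about (233,209), (271,217), (309,232) and (361,245). The tray is on the left around (156,240) and the carton on the right around (433,228). The spool is at (268,168) and the chisel runs from (202,296) to (325,295). The side view agrees.

Run:
```python
from h import *
fs={n:ctrl.grab_frame(n) for n in("top","side")}
f=fs["top"]
C=[onz(f,*p,0.03) for p in [(183,162),(396,155),(407,306),(183,312)]]
for c in C: print("corner",c.round(4))
cen=np.mean(C,0); yb=(C[0]+C[3]-C[1]-C[2])[:2]; yb/=np.linalg.norm(yb); ang=np.arctan2(yb[1],yb[0])
xb=np.array([yb[1],-yb[0]]); print("cen",cen,"yb",yb,"xb",xb,"sizes",[np.linalg.norm(C[i]-C[(i+1)%4]).round(3) for i in range(4)])
B=lambda p:(np.round([(p-cen)[:2]@xb,(p-cen)[:2]@yb],4))
for n,g in fs.items():
    m=(g["frame"].max(2)<60).astype(np.uint8)
    k,l,st,ce=cv2.connectedComponentsWithStats(m)
    for i in range(1,k):
        if 60<st[i,4]<500:
            p=onz(g,*ce[i],0.0345); b=B(p)
            if abs(b[0])<.1 and abs(b[1])<.21: print(n,ce[i].round(1),st[i,2:],p.round(4),"board",b)
for n,p,z in [("tray",(130,176),.025),("tray",(183,175),.025),("tray",(128,304),.025),("tray",(182,304),.025),("spooltop",(268,167),.084),("chis tip",(202,296),.035),("chis end",(325,295),.044),("chis hi",(285,287),.044),("cart",(404,171),.05),("cart",(414,286),.05)]:
    q=onz(f,*p,z); print(n,q.round(3),B(q))
```

```text
corner [0.6878 0.2245 0.03  ]
corner [ 0.6952 -0.1762  0.03  ]
corner [ 0.4185 -0.183   0.03  ]
corner [0.4102 0.2166 0.03  ]
cen [0.55294135 0.02046792 0.03      ] yb [-0.01962187  0.99980747] xb [0.99980747 0.01962187] sizes [np.float64(0.401), np.float64(0.277), np.float64(0.4), np.float64(0.278)]
top [401.4 190.7] [  7  46 179] [ 0.6262 -0.1819  0.0345] board [ 0.0692 -0.2038]
top [232.2 209.2] [ 15  15 122] [0.5954 0.1294 0.0345] board [0.0446 0.1081]
top [270.9 217.9] [ 15  15 123] [0.5784 0.0579 0.0345] board [0.0262 0.0369]
top [308.6 232. ] [ 15  15 126] [ 0.5517 -0.0107  0.0345] board [-0.0019 -0.0311]
top [359.9 245.4] [ 16  15 126] [ 0.5265 -0.1028  0.0345] board [-0.0289 -0.1227]
top [406.9 267.3] [  7  38 178] [ 0.4865 -0.1851  0.0345] board [-0.0705 -0.2042]
side [253.7 220.6] [12 10 61] [0.5761 0.0529 0.0345] board [0.0238 0.032 ]
side [265.  243.6] [13 10 72] [ 0.5491 -0.0153  0.0345] board [-0.0046 -0.0356]
side [288. 276.] [ 15  13 100] [ 0.5253 -0.1066  0.0345] board [-0.0301 -0.1265]
tray [0.663 0.326 0.025] [0.1163 0.3038]
tray [0.664 0.225 0.025] [0.1148 0.2023]
tray [0.425 0.319 0.025] [-0.1224  0.301 ]
tray [0.424 0.22  0.025] [-0.1248  0.202 ]
spooltop [0.662 0.06  0.084] [0.1097 0.0374]
chis tip [0.438 0.182 0.035] [-0.1114  0.1636]
chis end [ 0.439 -0.038  0.044] [-0.1151 -0.0558]
chis hi [0.453 0.033 0.044] [-0.0994  0.0142]
cart [ 0.659 -0.185  0.05 ] [ 0.1024 -0.2076]
cart [ 0.453 -0.193  0.05 ] [-0.1037 -0.211 ]
```

Emit:
jog_arm([
  [0,0,-9.8,0,0,0,1],
  [0,0,-9.8,0,0,0,1],
  [0,0,-9.8,0,0,0,1],
  [0,0,-9.8,0,0,0,1],
  [0,0,-9.8,0,0,0,1],
  [0,0,-9.8,0,0,0,1],
  [0,0,-9.8,0,0,0,1],
  [0,0,-9.5,0,0,0,1],
  [0,0,0,0,0,0,1],
])

```text
time: 1.32
position: [0.146, -0.6332, 0.231]
eef_rot: [[-0.017, 1.0, 0.0], [1.0, 0.017, 0.001], [0.001, 0.0, -1.0]]
ft_force: [0.4, -0.3, 0.2]
gripper_width: 0.0
```

```bash
cat >> h.py <<'E'
cen=np.array([.55294,.02047]); yb=np.array([-.0196,.9998]); xb=np.array([.9998,.0196])
def st(): 
    s=ctrl.sense(); p=np.array(s["position"]); d=p[:2]-cen
    R=np.array(s["eef_rot"]); print("t",round(s["time"],2),"board X Y z",(d@xb).round(4),(d@yb).round(4),p[2].round(4),"toolx deg",np.degrees(np.arctan2(R[1,0],R[0,0])).round(2),"z",R[:,2].round(3),"F",np.round(s["ft_force"],1),"w",round(s["gripper_width"],4),"q",np.round(s["joints"],2))
E
python3 -c "
from h import *
st()"
```

```text
t 1.32 board X Y z -0.4197 -0.6456 0.231 toolx deg 90.98 z [ 0.     0.001 -1.   ] F [ 0.4 -0.3  0.2] w 0.0 q [ 1.43  0.4  -0.2   1.53  0.08  1.22  1.23]
```

Emit:
jog_arm([
  [0,0,0,0.036,0.0387,0,1],
  [0,0,0,0.036,0.0387,0,1],
  [0,0,0,0.036,0.0387,0,1],
  [0,0,0,0.036,0.0387,0,1],
  [0,0,0,0.036,0.0387,0,1],
  [0,0,0,0.036,0.0387,0,1],
  [0,0,0,0.036,0.0387,0,1],
  [0,0,0,0.036,0.0387,0,1],
  [0,0,0,0.036,0.0387,0,1],
  [0,0,0,0.036,0.0387,0,1],
  [0,0,0,0.036,0.0387,0,1],
  [0,0,0,0.036,0.0387,0,1],
])

```text
time: 2.82
position: [0.6032, -0.1915, 0.2313]
eef_rot: [[-0.016, 1.0, -0.0], [1.0, 0.016, -0.001], [-0.001, -0.0, -1.0]]
ft_force: [0.5, -0.8, 0.2]
gripper_width: -0.0
```

Emit:
jog_arm([
  [0,0,0,0.04,0,0,1],
  [0,0,0,0.04,0,0,1],
  [0,0,0,0.04,0,0,1],
  [0,0,0,0.04,0,0,1],
  [0,0,0,0.04,0,0,1],
  [0,0,0,0.04,0,0,1],
  [0,0,0,0.04,0,0,1],
  [0,0,0,0,0,0,1],
])

```text
time: 3.82
position: [0.5961, 0.0924, 0.2316]
eef_rot: [[-0.024, 1.0, 0.0], [1.0, 0.024, 0.002], [0.002, 0.0, -1.0]]
ft_force: [-0.6, -1.2, -1.0]
gripper_width: 0.0001
```

```bash
python3 -c "
from h import *
st()"
```

```text
t 3.83 board X Y z 0.0445 0.0711 0.2316 toolx deg 91.36 z [ 0.     0.002 -1.   ] F [-0.6 -1.2 -1. ] w 0.0001 q [ 0.24  0.36 -0.6   1.64  0.21  1.21 -0.38]
```

Emit:
jog_arm([
  [0,0,0,0.0,0,0.04,1],
  [0,0,0,0,0,0.04,1],
  [0,0,0,0,0,0.04,1],
  [0,0,0,0,0,0.035,1],
  [0,0,0,0,0,0.02,1],
  [0,0,0,0,0,0.012,1],
  [0,0,0,0,0,0.006,1],
  [0,0,0,0,0,0,1],
  [0,0,0,0,0,0,1],
])

```text
time: 4.95
position: [0.5977, 0.0876, 0.0393]
eef_rot: [[-0.019, 1.0, 0.002], [1.0, 0.019, 0.0], [0.0, 0.002, -1.0]]
ft_force: [-0.1, 0.6, 0.2]
gripper_width: -0.0003
```

```bash
python3 -c "
from h import *
st(); f=ctrl.grab_frame('side'); cv2.imwrite('pics/s1.png',cv2.resize(cv2.cvtColor(f['frame'],cv2.COLOR_RGB2BGR)[130:330,130:400],None,fx=2.9,fy=2.9))"
```

```text
t 4.95 board X Y z 0.046 0.0662 0.0393 toolx deg 91.09 z [ 0.002  0.    -1.   ] F [-0.1  0.6  0.2] w -0.0003 q [ 0.18  0.57 -0.53  1.81  0.37  0.86 -0.5 ]
```

View pics/s1.png

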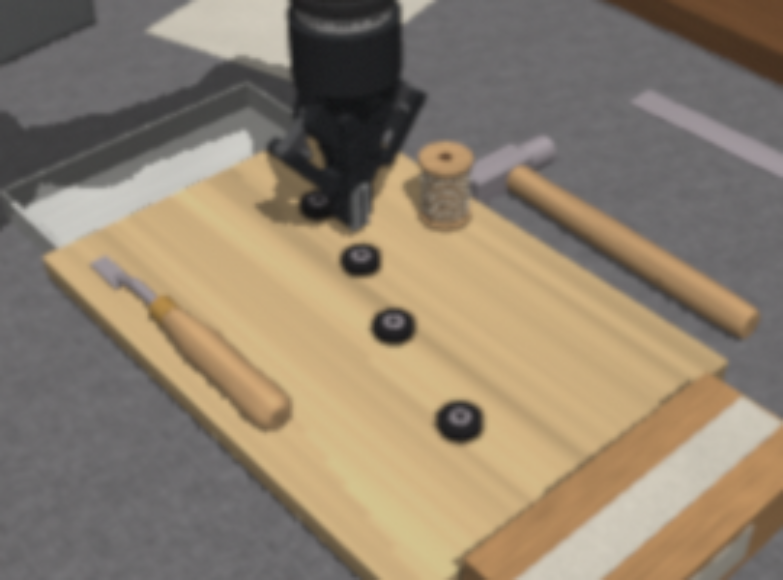

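Emit:
jog_arm([
  [0,0,0,0.0,0,0.005,1],
  [0,0,0,0.006,0,0,1],
  [0,0,0,0.008,0,0,1],
  [0,0,0,0.008,0,0,1],
  [0,0,0,0.01,0,0,1],
  [0,0,0,0.01,0,0,1],
  [0,0,0,0.01,0,0,1],
  [0,0,0,0.01,0,0,1],
  [0,0,0,0.01,0,0,1],
])

```text
time: 6.12
position: [0.5955, 0.1601, 0.0333]
eef_rot: [[-0.019, 1.0, 0.0], [1.0, 0.019, -0.0], [-0.0, 0.0, -1.0]]
ft_force: [0.1, -0.8, -0.2]
gripper_width: -0.0001
```

```bash
python3 -c "
from h import *
st(); f=ctrl.grab_frame('side'); cv2.imwrite('pics/s2.png',cv2.resize(cv2.cvtColor(f['frame'],cv2.COLOR_RGB2BGR)[130:330,130:400],None,fx=2.9,fy=2.9))"
```

```text
t 6.12 board X Y z 0.0453 0.1387 0.0333 toolx deg 91.1 z [ 0. -0. -1.] F [ 0.1 -0.8 -0.2] w -0.0001 q [ 0.06  0.6  -0.53  1.78  0.38  0.87 -0.62]
```

View pics/s2.png

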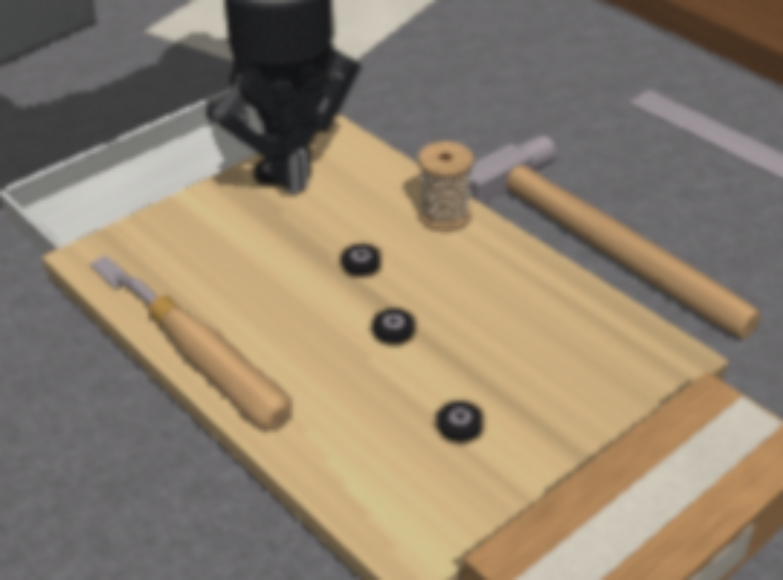

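Emit:
jog_arm([
  [0,0,0,0.01,0,0,1],
  [0,0,0,0.01,0,0,1],
  [0,0,0,0.01,0,0,1],
  [0,0,0,0.01,0,0,1],
  [0,0,0,0.01,0,0,1],
  [0,0,0,0.01,0,0,1],
  [0,0,0,0.0,0,0,1],
  [0,0,0,-0.01,0,0,1],
  [0,0,0,-0.005,0,-0.03,1],
  [0,0,0,0,0,-0.03,1],
  [0,0,0,0,0,0,1],
])

```text
time: 7.55
position: [0.5967, 0.2035, 0.0958]
eef_rot: [[-0.017, 1.0, 0.005], [1.0, 0.017, 0.001], [0.001, 0.005, -1.0]]
ft_force: [-1.0, 0.0, -0.2]
gripper_width: -0.0
```

```bash
python3 -c "
from h import *
st(); f=ctrl.grab_frame('top'); save(f,'pics/t2.png')"
```

```text
t 7.55 board X Y z 0.0474 0.1821 0.0958 toolx deg 90.98 z [ 0.005  0.001 -1.   ] F [-1.   0.  -0.2] w -0.0 q [ 0.02  0.54 -0.56  1.71  0.34  0.98 -0.65]
```

View pics/t2.png

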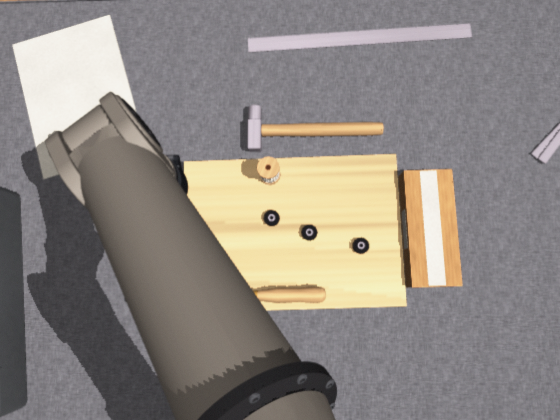

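The top view shows glides 2–4 unmoved at (271,217), (309,232) and (361,245). The arm hides the tray, so glide 1 gets checked later.

Emit:
jog_arm([
  [0,0,0,-0.036,-0.0036,0,1],
  [0,0,0,-0.036,-0.0036,0,1],
  [0,0,0,-0.036,-0.0036,0,1],
  [0,0,0,-0.036,-0.0036,0,1],
  [0,0,0,-0.036,-0.0036,0,1],
  [0,0,-6,0,0,0,1],
  [0,0,0,0,0,0.02,1],
  [0,0,0,0,0,0,1],
  [0,0,0,0,0,0,1],
])

```text
time: 8.72
position: [0.5795, 0.0247, 0.0724]
eef_rot: [[-0.124, 0.992, -0.002], [0.992, 0.124, 0.0], [0.0, -0.002, -1.0]]
ft_force: [0.0, 0.4, 0.1]
gripper_width: -0.0
```

```bash
cat >> h.py <<'E'
def dark(n,f=None):
    f=f or ctrl.grab_frame(n); m=(f["frame"].max(2)<60).astype(np.uint8)
    k,l,s,ce=cv2.connectedComponentsWithStats(m)
    for i in range(1,k):
        if 30<s[i,4]<300:
            r=[]
            for z in(.0345,.0075):
                d=onz(f,*ce[i],z)[:2]-cen; r.append(np.round([d@xb,d@yb],3))
            if abs(r[0][0])<.13 and abs(r[0][1])<.32: print(n,ce[i].round(1),s[i,2:],"onboard",r[0],"intray",r[1])
    return f
E
python3 -c "
from h import *
st(); f=dark('top'); f=dark('side'); cv2.imwrite('pics/s3.png',cv2.resize(cv2.cvtColor(f['frame'],cv2.COLOR_RGB2BGR)[130:330,130:400],None,fx=2.9,fy=2.9))"
```

```text
t 8.72 board X Y z 0.0266 0.0037 0.0724 toolx deg 97.13 z [-0.002  0.    -1.   ] F [0.  0.4 0.1] w -0.0 q [ 0.32  0.49 -0.56  1.85  0.33  0.89 -0.27]
top [243.5 186. ] [21 46 86] onboard [0.088 0.087] intray [0.094 0.09 ]
top [169.1 213.5] [ 15  14 163] onboard [0.04  0.225] intray [0.045 0.233]
side [206.2 184.9] [ 9  6 34] onboard [0.025 0.204] intray [0.046 0.238]
side [254.2 219.3] [13 11 88] onboard [0.027 0.034] intray [0.048 0.06 ]
side [265.1 243.6] [13 10 71] onboard [-0.005 -0.036] intray [ 0.014 -0.014]
side [287.7 276.1] [14 13 94] onboard [-0.031 -0.126] intray [-0.013 -0.108]
```

View pics/s3.png

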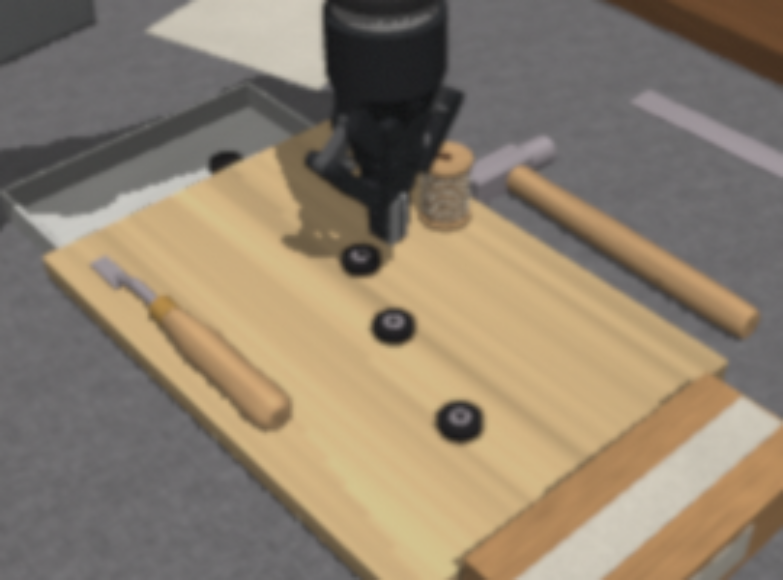

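Glide 1 is in the tray at about board (0.045, 0.235), seen at side-crop pixel (226,160). The fingers are over the gap behind glide 2 at (360,258). The right knuckle at (455,95) looks near the spool, so I'm checking that clearance before going down.

```bash
python3 -c "
from h import *
f=ctrl.grab_frame('side')
for u,v in [(465,95),(455,130),(310,160),(320,170),(395,240)]:
    o,d=ray(f,130+u/2.9,130+v/2.9); 
    s=((cen+yb*.004-o[:2])@yb)/(d[:2]@yb); p=o+d*s; print(u,v,'X',((p[:2]-cen)@xb).round(3),'z',p[2].round(3))
st()"
```

```text
465 95 X 0.097 z 0.155
455 130 X 0.089 z 0.131
310 160 X -0.033 z 0.164
320 170 X -0.026 z 0.153
395 240 X 0.034 z 0.066
t 8.88 board X Y z 0.0275 0.0036 0.0735 toolx deg 97.13 z [ 0.001 -0.    -1.   ] F [-0.1  1.3  0.2] w -0.0001 q [ 0.32  0.49 -0.56  1.85  0.33  0.89 -0.27]
```

Emit:
jog_arm([
  [0,0,0,0,0,0.02,1],
  [0,0,0,0,0,0.014,1],
  [0,0,0,0,0,0.005,1],
  [0,0,0,0,0,0,1],
  [0,0,0,0.006,0,0,1],
  [0,0,0,0.008,0,0,1],
  [0,0,0,0.01,0,0,1],
  [0,0,0,0.01,0,0,1],
  [0,0,0,0.01,0,0,1],
  [0,0,0,0.01,0,0,1],
  [0,0,0,0.01,0,0,1],
  [0,0,0,0.01,0,0,1],
])

```text
time: 10.38
position: [0.5708, 0.0981, 0.0342]
eef_rot: [[-0.124, 0.992, -0.0], [0.992, 0.124, -0.0], [-0.0, -0.0, -1.0]]
ft_force: [-0.4, 0.3, -0.1]
gripper_width: 0.0001
```

```bash
python3 -c "
from h import *
st(); dark('side')"
```

```text
t 10.38 board X Y z 0.0194 0.0773 0.0342 toolx deg 97.1 z [-0. -0. -1.] F [-0.4  0.3 -0.1] w 0.0001 q [ 0.18  0.54 -0.54  1.87  0.37  0.83 -0.43]
side [265.1 243.7] [13 10 70] onboard [-0.005 -0.036] intray [ 0.014 -0.014]
side [287.6 276.2] [14 13 93] onboard [-0.031 -0.126] intray [-0.013 -0.108]
```

Emit:
jog_arm([
  [0,0,0,0.01,0,0,1],
  [0,0,0,0.01,0,0,1],
  [0,0,0,0.01,0,0,1],
  [0,0,0,0.01,0,0,1],
  [0,0,0,0.01,0,0,1],
  [0,0,0,0.01,0,0,1],
  [0,0,0,0.01,0,0,1],
  [0,0,0,0.01,0,0,1],
  [0,0,0,0.01,0,0,1],
  [0,0,0,0.01,0,0,1],
  [0,0,0,0.01,0,0,1],
  [0,0,0,0.01,0,0,1],
])

```text
time: 11.92
position: [0.556, 0.2172, 0.0343]
eef_rot: [[-0.123, 0.992, 0.0], [0.992, 0.123, -0.0], [-0.0, 0.0, -1.0]]
ft_force: [0.6, 0.3, -0.3]
gripper_width: 0.0002
```

Emit:
jog_arm([
  [0,0,0,0,0,0,1],
  [0,0,0,-0.01,0,0,1],
  [0,0,0,-0.005,0,-0.03,1],
  [0,0,0,0,0,-0.03,1],
  [0,0,0,0,0,0,1],
  [0,0,0,0,0,0,1],
])

```text
time: 12.68
position: [0.5577, 0.2002, 0.0935]
eef_rot: [[-0.122, 0.992, -0.001], [0.992, 0.122, -0.001], [-0.001, -0.001, -1.0]]
ft_force: [-0.3, 0.2, 0.1]
gripper_width: -0.0002
```

```bash
python3 -c "
from h import *
st()"
```

```text
t 12.68 board X Y z 0.0082 0.1796 0.0935 toolx deg 97.03 z [-0.001 -0.001 -1.   ] F [-0.3  0.2  0.1] w -0.0002 q [ 0.03  0.49 -0.59  1.8   0.33  0.95 -0.57]
```

Emit:
jog_arm([
  [0,0,0,-0.041,-0.0053,0,1],
  [0,0,0,-0.041,-0.0053,0,1],
  [0,0,0,-0.041,-0.0053,0,1],
  [0,0,0,-0.041,-0.0053,0,1],
  [0,0,0,-0.041,-0.0053,0,1],
  [0,0,0,-0.041,-0.0053,0,1],
  [0,0,0,0,0,0.02,1],
  [0,0,0,0,0,0,1],
  [0,0,0,0,0,0,1],
])

```text
time: 13.8
position: [0.5565, -0.0445, 0.0739]
eef_rot: [[-0.126, 0.992, -0.001], [0.992, 0.126, 0.001], [0.001, -0.001, -1.0]]
ft_force: [1.3, -0.1, -0.1]
gripper_width: -0.0
```

```bash
python3 -c "
from h import *
st(); f=dark('top'); dark('side'); save(f,'pics/t4.png')"
```

```text
t 13.8 board X Y z 0.0023 -0.065 0.0739 toolx deg 97.25 z [-0.001  0.001 -1.   ] F [ 1.3 -0.1 -0.1] w -0.0 q [ 0.43  0.45 -0.54  1.9   0.3   0.87 -0.13]
top [169.4 213.5] [ 16  14 172] onboard [0.04  0.225] intray [0.045 0.232]
top [170.2 232.2] [ 15  15 173] onboard [0.005 0.223] intray [0.009 0.23 ]
side [206.6 185.1] [10  7 42] onboard [0.025 0.202] intray [0.046 0.236]
side [194.5 191. ] [11  6 43] onboard [-0.008  0.202] intray [0.011 0.236]
side [265.5 242.4] [14 11 93] onboard [-0.002 -0.034] intray [ 0.017 -0.012]
side [287.6 276.2] [14 13 93] onboard [-0.031 -0.126] intray [-0.013 -0.108]
```

View pics/t4.png

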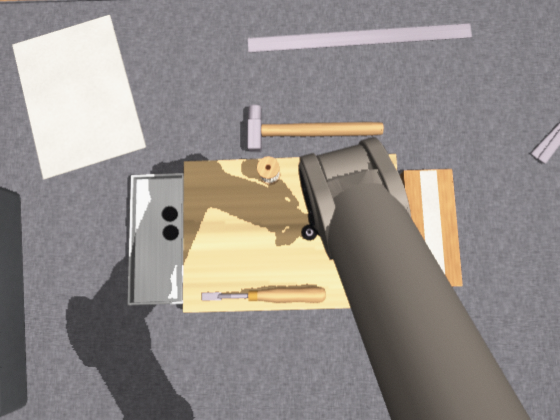

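Glides 1 and 2 lie side by side in the tray at (169,213) and (170,232). Glide 3 is still at (309,232), just ahead of the fingers.

Emit:
jog_arm([
  [0,0,0,0,0,0.02,1],
  [0,0,0,0,0,0.014,1],
  [0,0,0,0,0,0.005,1],
  [0,0,0,0,0,0,1],
  [0,0,0,0.006,0,0,1],
  [0,0,0,0.008,0,0,1],
  [0,0,0,0.01,0,0,1],
  [0,0,0,0.01,0,0,1],
  [0,0,0,0.01,0,0,1],
  [0,0,0,0.01,0,0,1],
  [0,0,0,0.01,0,0,1],
  [0,0,0,0.01,0,0,1],
])

```text
time: 15.4
position: [0.5476, 0.0278, 0.0353]
eef_rot: [[-0.124, 0.992, 0.0], [0.992, 0.124, -0.0], [-0.0, 0.0, -1.0]]
ft_force: [0.6, -0.4, 0.9]
gripper_width: 0.0002
```

Emit:
jog_arm([
  [0,0,0,0.01,0,0,1],
  [0,0,0,0.01,0,0,1],
  [0,0,0,0.01,0,0,1],
  [0,0,0,0.01,0,0,1],
  [0,0,0,0.01,0,0,1],
  [0,0,0,0.01,0,0,1],
  [0,0,0,0.01,0,0,1],
  [0,0,0,0.01,0,0,1],
  [0,0,0,0.01,0,0,1],
  [0,0,0,0.01,0,0,1],
])

```text
time: 16.65
position: [0.5352, 0.127, 0.0353]
eef_rot: [[-0.124, 0.992, -0.0], [0.992, 0.124, -0.0], [-0.0, -0.0, -1.0]]
ft_force: [-0.4, 0.2, -0.4]
gripper_width: 0.0003
```

```bash
python3 -c "
from h import *
st(); dark('side')"
```

```text
t 16.65 board X Y z -0.0157 0.1068 0.0353 toolx deg 97.1 z [-0. -0. -1.] F [-0.4  0.2 -0.4] w 0.0003 q [ 0.12  0.5  -0.54  1.94  0.35  0.79 -0.49]
side [287.7 276.1] [14 13 95] onboard [-0.031 -0.126] intray [-0.013 -0.109]
```

Emit:
jog_arm([
  [0,0,0,0.01,0,0,1],
  [0,0,0,0.01,0,0,1],
  [0,0,0,0.01,0,0,1],
  [0,0,0,0.01,0,0,1],
  [0,0,0,0.01,0,0,1],
  [0,0,0,0.01,0,0,1],
  [0,0,0,0.01,0,0,1],
  [0,0,0,0.01,0,0,1],
  [0,0,0,0.01,0,0,1],
  [0,0,0,0,0,0,1],
])

```text
time: 17.95
position: [0.5239, 0.2169, 0.0354]
eef_rot: [[-0.125, 0.992, 0.0], [0.992, 0.125, 0.001], [0.001, 0.0, -1.0]]
ft_force: [0.1, -0.3, -0.2]
gripper_width: 0.0002
```

Emit:
jog_arm([
  [0,0,0,0,0,0,1],
  [0,0,0,-0.01,0,0,1],
  [0,0,0,-0.005,0,-0.03,1],
  [0,0,0,0,0,-0.03,1],
  [0,0,0,0,0,0,1],
  [0,0,0,0,0,0,1],
])

```text
time: 18.7
position: [0.5257, 0.1995, 0.0946]
eef_rot: [[-0.122, 0.992, -0.001], [0.992, 0.122, -0.001], [-0.001, -0.001, -1.0]]
ft_force: [-0.1, 0.2, -0.5]
gripper_width: 0.0003
```

```bash
python3 -c "
from h import *
st()"
```

```text
t 18.7 board X Y z -0.0237 0.1795 0.0946 toolx deg 97.04 z [-0.001 -0.001 -1.   ] F [-0.1  0.2 -0.5] w 0.0003 q [ 0.02  0.44 -0.58  1.87  0.3   0.92 -0.58]
```

Emit:
jog_arm([
  [0,0,0,-0.0422,-0.0046,0,1],
  [0,0,0,-0.0422,-0.0046,0,1],
  [0,0,0,-0.0422,-0.0046,0,1],
  [0,0,0,-0.0422,-0.0046,0,1],
  [0,0,0,-0.0422,-0.0046,0,1],
  [0,0,0,-0.0422,-0.0046,0,1],
  [0,0,0,-0.0422,-0.0046,0,1],
  [0,0,0,-0.0422,-0.0046,0,1],
  [0,0,0,0,0,0.02,1],
  [0,0,0,0,0,0,1],
  [0,0,0,0,0,0,1],
])

```text
time: 20.08
position: [0.531, -0.138, 0.075]
eef_rot: [[-0.125, 0.992, -0.001], [0.992, 0.125, 0.001], [0.001, -0.001, -1.0]]
ft_force: [0.1, 0.2, -0.5]
gripper_width: -0.0002
```

```bash
python3 -c "
from h import *
st(); dark('top'); dark('side')"
```

```text
t 20.07 board X Y z -0.0251 -0.158 0.075 toolx deg 97.17 z [-0.001  0.001 -1.   ] F [ 0.1  0.2 -0.5] w -0.0002 q [ 0.57  0.43 -0.48  1.92  0.26  0.85  0.07]
top [169.2 213.5] [ 15  14 159] onboard [0.04  0.225] intray [0.045 0.232]
top [170.3 232.3] [ 15  14 162] onboard [0.005 0.223] intray [0.009 0.23 ]
top [359.6 244.8] [ 15  15 127] onboard [-0.028 -0.122] intray [-0.026 -0.126]
top [170.7 251. ] [ 16  15 180] onboard [-0.029  0.221] intray [-0.027  0.229]
side [194.5 191. ] [ 9  6 31] onboard [-0.008  0.202] intray [0.01  0.236]
side [181.9 197.4] [10  6 34] onboard [-0.042  0.2  ] intray [-0.025  0.234]
side [288.1 275.2] [ 15  13 117] onboard [-0.028 -0.125] intray [-0.011 -0.107]
```

Three glides are in the tray and glide 4 hasn't moved. Now sweeping glide 4.

Emit:
jog_arm([
  [0,0,0,0,0,0.02,1],
  [0,0,0,0,0,0.015,1],
  [0,0,0,0,0,0.006,1],
  [0,0,0,0,0,0,1],
  [0,0,0,0.006,0,0,1],
  [0,0,0,0.008,0,0,1],
  [0,0,0,0.01,0,0,1],
  [0,0,0,0.01,0,0,1],
  [0,0,0,0.01,0,0,1],
  [0,0,0,0.01,0,0,1],
  [0,0,0,0.01,0,0,1],
  [0,0,0,0.01,0,0,1],
])

```text
time: 21.68
position: [0.522, -0.0647, 0.0343]
eef_rot: [[-0.124, 0.992, -0.0], [0.992, 0.124, -0.0], [-0.0, -0.0, -1.0]]
ft_force: [-0.3, -0.1, -0.0]
gripper_width: -0.0005
```

Emit:
jog_arm([
  [0,0,0,0.01,0,0,1],
  [0,0,0,0.01,0,0,1],
  [0,0,0,0.01,0,0,1],
  [0,0,0,0.01,0,0,1],
  [0,0,0,0.01,0,0,1],
  [0,0,0,0.01,0,0,1],
  [0,0,0,0.01,0,0,1],
  [0,0,0,0.01,0,0,1],
  [0,0,0,0.01,0,0,1],
  [0,0,0,0.01,0,0,1],
  [0,0,0,0.01,0,0,1],
  [0,0,0,0.01,0,0,1],
])

```text
time: 23.18
position: [0.5072, 0.0543, 0.0343]
eef_rot: [[-0.124, 0.992, 0.0], [0.992, 0.124, -0.0], [-0.0, 0.0, -1.0]]
ft_force: [0.6, -0.1, 0.6]
gripper_width: -0.0001
```

```bash
python3 -c "
from h import *
st(); f=ctrl.grab_frame('side'); cv2.imwrite('pics/s5.png',cv2.resize(cv2.cvtColor(f['frame'],cv2.COLOR_RGB2BGR)[130:330,130:400],None,fx=2.9,fy=2.9))"
```

```text
t 23.18 board X Y z -0.0451 0.0348 0.0343 toolx deg 97.1 z [ 0. -0. -1.] F [ 0.6 -0.1  0.6] w -0.0001 q [ 0.23  0.44 -0.51  2.04  0.31  0.74 -0.34]
```

View pics/s5.png

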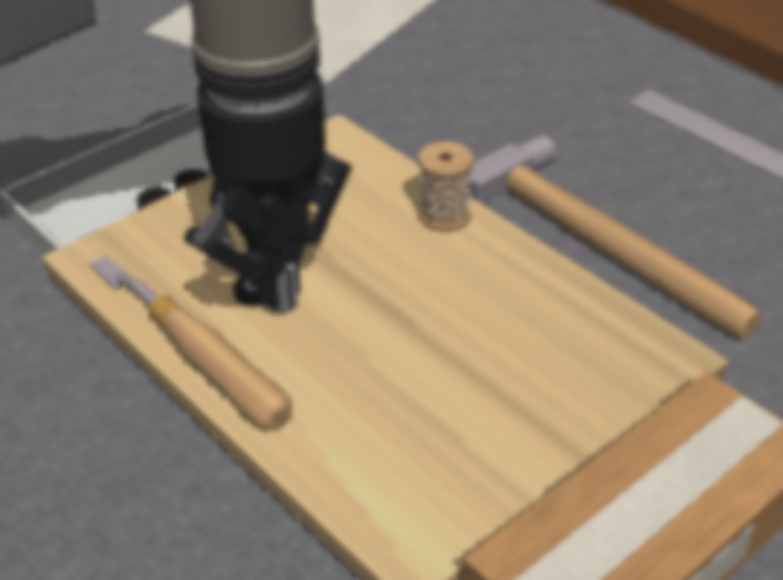

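The side view shows glide 4 at (245,290), still squarely ahead of the fingertips. The chisel and spool are undisturbed. Continuing the push.

Emit:
jog_arm([
  [0,0,0,0.01,0,0,1],
  [0,0,0,0.01,0,0,1],
  [0,0,0,0.01,0,0,1],
  [0,0,0,0.01,0,0,1],
  [0,0,0,0.01,0,0,1],
  [0,0,0,0.01,0,0,1],
  [0,0,0,0.01,0,0,1],
  [0,0,0,0.01,0,0,1],
  [0,0,0,0.01,0,0,1],
  [0,0,0,0.01,0,0,1],
  [0,0,0,0.01,0,0,1],
  [0,0,0,0.01,0,0,1],
])

```text
time: 24.72
position: [0.4923, 0.1734, 0.0343]
eef_rot: [[-0.124, 0.992, 0.0], [0.992, 0.124, -0.0], [-0.0, 0.0, -1.0]]
ft_force: [0.0, -0.7, 0.4]
gripper_width: 0.0003
```

Emit:
jog_arm([
  [0,0,0,0.01,0,0,1],
  [0,0,0,0.01,0,0,1],
  [0,0,0,0.01,0,0,1],
  [0,0,0,0.01,0,0,1],
  [0,0,0,0.002,0,0,1],
  [0,0,0,0,0,0,1],
  [0,0,0,-0.01,0,0,1],
  [0,0,0,-0.005,0,-0.03,1],
  [0,0,0,0,0,-0.05,1],
  [0,0,0,0,0,-0.05,1],
  [0,0,0,0,0,-0.03,1],
])

```text
time: 26.1
position: [0.4901, 0.1986, 0.1969]
eef_rot: [[-0.122, 0.993, 0.003], [0.993, 0.122, 0.0], [-0.0, 0.003, -1.0]]
ft_force: [-0.1, 0.0, 0.4]
gripper_width: 0.0002
```

Emit:
jog_arm([
  [0,0,0,-0.05,0,0,1],
  [0,0,0,-0.05,0,0,1],
  [0,0,0,-0.05,0,0,1],
  [0,0,0,-0.05,0,0,1],
  [0,0,0,-0.05,0,0,1],
  [0,0,0,-0.05,0,0,1],
  [0,0,0,0,0,0,1],
  [0,0,0,0,0,0,1],
  [0,0,0,0,0,0,1],
])

```text
time: 27.22
position: [0.526, -0.0967, 0.1943]
eef_rot: [[-0.126, 0.992, -0.0], [0.992, 0.126, 0.0], [0.0, -0.0, -1.0]]
ft_force: [0.2, 0.8, 0.1]
gripper_width: 0.0003
```

```bash
python3 -c "
from h import *
st(); f=dark('top'); dark('side'); save(f,'pics/t6.png')"
```

```text
t 27.23 board X Y z -0.0293 -0.1166 0.1943 toolx deg 97.23 z [-0.  0. -1.] F [0.2 0.8 0.1] w 0.0003 q [ 0.47  0.25 -0.43  1.85  0.12  1.07  0.12]
top [169.3 213.5] [ 16  14 172] onboard [0.04  0.225] intray [0.045 0.232]
top [170.1 232.1] [ 15  15 172] onboard [0.006 0.223] intray [0.009 0.23 ]
top [170.4 250.9] [ 16  14 167] onboard [-0.029  0.222] intray [-0.027  0.229]
top [169.8 270.6] [ 15  14 170] onboard [-0.065  0.222] intray [-0.063  0.23 ]
side [206.7 185. ] [10  6 41] onboard [0.026 0.202] intray [0.046 0.236]
side [194.2 190.8] [11  6 37] onboard [-0.008  0.203] intray [0.011 0.237]
side [181.9 196.8] [10  6 34] onboard [-0.041  0.202] intray [-0.024  0.236]
side [168.  203.2] [10  6 36] onboard [-0.076  0.203] intray [-0.061  0.237]
```

View pics/t6.png

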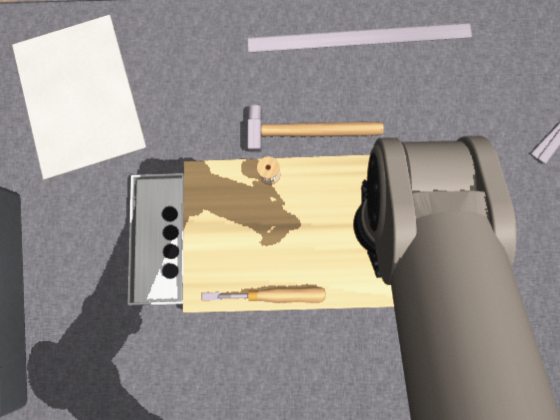

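All four glides lie in the tray, in a column at (169–170, 213–271). The spool, chisel and hammer are where they started, and the arm is clear. Handing in.

```bash
python3 -c "
from h import *
ctrl.hand_in()"
```

```text
the job is handed in; nothing more can be done
```

I swept the four glides one at a time along the board and off its end into the tray with the fingers shut, then lifted clear and handed in at about 27 s of the 64 s. The hand-in gave no verdict.

- **Glides:** in the last pictures both cameras show all four in the tray, one beside the other and not stacked. They sit about 20 mm off the tray's middle line on the board side, within the 47 mm allowed. The top and side views differ by 4–7 mm along the board, well inside that margin.
- **Forces:** wrist force readings stayed within about 1.5 N each time I read them. I did not measure the force on a glide itself.
- **Other items:** the spool stands, and the spool, chisel and hammer look to be in the same place as at the start. The arm hid the carton in the last top view; the last side view, taken during the final sweep, shows it in place. I compared these by eye only.
- **Arm:** it finished with the fingertips about 0.19 m above the table, touching nothing.

I viewed 8 of the 10 pictures allowed, and no check failed.

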